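# Restock the tin shelf board

### The arm

A 6-joint arm with a two-finger parallel gripper is mounted at the origin on the work surface. World frame = base frame: x ahead of the robot, y to its left, z up, the work surface at z = 0. Lengths are in m, angles in rad, forces in N, time in s.
With the tool pointing down it reaches from about 0.3 to 0.825 m from the base axis. Payload 5.4 kg.
Tool frame: the origin (TCP) lies at the very end of the fingers, on their centre line; the grasp point (between the pads) lies 19 mm behind it; z points along the fingers, y is the line along which they close (so a half turn about z gives the same grasp; the last joint's range is limited). The gripper opens to 92 mm and grips with 3 to 60 N. Pads are 20 mm wide; open, the fingers measure 128 mm over their backs; the gripper's body (75 mm by 189 mm) begins 69 mm behind the grasp point.
Start: joints at [-1.361, 0.158, 1.597, -0, 1.386, -0.21], TCP at [0.234, -0.525, 0.215] pointing down, gripper open.
Joint ranges: [-2.91, 2.91], [-0.94, 2.29], [0.18, 2.7], [-1.29, 4.43], [0.17, 2.64], [-3, 3]. Speed limits (rad/s): [2.57, 2.57, 3.14, 3.14, 3.14, 3.14].

### API

Orientations are given as a rotation vector (axis times angle).
In Python, from workcell import bot gives the robot as it stands. Calls block until the motion is done:
- bot.goto(position, orientation): joint-space move of the TCP to a pose.
- bot.line_to(position, rot=None, max_speed=0.15): straight line of the TCP; rot=None keeps the orientation; max_speed is the mean speed in m/s.
- bot.set_joints(angles): joint-space move.
- bot.set_gripper(opening, newtons=None): opening from 0.0 (shut) to 1.0 (fully open); newtons is the grip in N (None keeps the last); returns when the fingers have stopped.
- bot.hold(seconds).
- bot.inverse_kinematics(position, orientation): joint angles nearest the present ones, or None.
- bot.read_camera(name): name is "scene" or "side" or "wrist"; returns a dict with "pixels" (384x512x3 uint8, blue, green, red), "fx", "fy", "cx", "cy" (pixels), "R" (3x3) and "t" (3): a world point X has camera coordinates R X + t. Camera axes: x right, y down, z forward; pixel columns grow to the right and rows downward; lengths in m; the calibration is good to about 2 mm. A picture is of the moment at which its call begins. There is no depth.
A pose or a line that the arm cannot do raises bot.MotionError and nothing moves.
- bot.job_done(): hands the job in; it is judged then, once.
Readings, each from a call of its own:
- bot.current_clock(): time.
- bot.current_joints(): joint angles.
- bot.current_joint_vel(): joint speeds.
- bot.current_effort(): joint torques, N m.
- bot.current_ee_pos(): TCP position.
- bot.current_tool_rot(): TCP orientation.
- bot.current_contact_force(): force on the tool from outside, world axes, zero at the start.
- bot.current_ft_torque(): the same for the moment, N m.
- bot.current_opening(): opening from 0.0 (shut) to 1.0 (fully open).
- bot.current_grip_force(): force on a finger pad.
Only numpy, scipy, OpenCV 4.12 (cv2) and the standard library are available. Lean on these libraries where they do the work, as an engineer would, in place of code of your own. Each camera call takes 0.05 s, during which the arm holds its last target. There are 200 camera calls.

### The job

Stock the shelf board around the mug and jar on it, in this order: the red-lidded tin midway between mug and jar, in line with them; the blue-lidded tin close behind it, on the back rail side; the tub centred on top of the red tin; last, the carton on the board close in front of the mug, its long side parallel to the line from mug to jar. Leave everything upright and released, and do not shift the mug, jar, green-lidded tin or brush.

Things in the scene. Friction and masses are not known exactly. Their poses are not given: they have to be found in the camera images.
- shelf_board: Fixed plywood board flat on the bench, 270 mm deep (its x), 360 mm wide (its y), 18 mm thick; things on it stand at z = 0.018. Along its far (+x) edge runs a dark wooden back rail, 14 mm deep, 25 mm high above the board, centred 128 mm from the board's centre. Origin: centre of the underside; x points to the rail (behind), -x to the robot (in front), y left. Place varies; yaw within 0.2 rad.
- mug: Black mug, loose landmark not to be moved, on the left or right half of the board: 76 mm across, 85 mm high, 0.45 kg. Origin: centre of underside. Its handle (its +y) points roughly to the rail, reaching about 75 mm from the mug's axis. Its x axis lies along the line through mug and jar (jar on its +x or -x side); its -y is square to that line, to the front.
- jar: Amber glass jar with white lid and paper label, a loose bystander and landmark on the board on the other side from the mug: 68 mm across, 95 mm high. Origin: centre of its underside. Its axis is always 230 mm from the mug's; the line through both is within 0.1 rad of parallel to the rail.
- red_tin: Loose gold tin with a red flat lid and red band and a white paper label, 56 mm across, 65 mm high, about 0.22 kg, standing on the bench. Origin: centre of its underside, z up the tin.
- blue_tin: The same kind of tin, 56 mm across, 65 mm high, with a blue lid and band. Loose, on the bench. Origin: centre of its underside.
- tub: Small loose white tub, 44 mm across, with a slightly wider yellow lid (48 mm across, the top 10 mm); 42 mm high overall, about 0.1 kg, on the bench. Origin: centre of its underside.
- carton: Loose closed white carton (stiff card) with a black stripe over its middle: 58 mm long (its x), 38 mm wide (its y), 45 mm high, rigid, about 0.15 kg, on the bench, turned at random. Origin: centre of its underside.
- green_tin: Bystander: the same kind of tin, 56 mm across, 65 mm high, with a green lid and band, on the bench. Loose; not to be moved. Origin: centre of its underside.
- brush: Bystander: loose paint brush with blue handle lying on the bench at the far right, about 200 mm long, 42 mm wide and 20 mm high. Not to be moved. Origin: on the bench under its middle, x along its length.
There are look-alikes about, which are no part of the job. Leave any purple look-alike of the red_tin alone. Leave any pink look-alike of the blue_tin alone.

How it is judged:
On the way, in this order (a step that is already met when the one before it is completed fails the run):
1. the red tin stands released midway between mug and jar (((x of jar in the frame of mug above 0 m and x of red_tin in the frame of mug between 0.1 and 0.13 m) or (x of jar in the frame of mug below 0 m and x of red_tin in the frame of mug between -0.13 and -0.1 m)) and y of red_tin in the frame of mug between -0.015 and 0.015 m and height (world z) of red_tin between 0.013 and 0.024 m and angle between red_tin's own z axis and vertical below 0.12 rad and linear speed of red_tin below 0.03 m/s and contact force between the fingers and red_tin below 0.2 N), for 0.2 s.
2. the blue tin stands released close behind the red tin (((x of jar in the frame of mug above 0 m and x of blue_tin in the frame of mug between 0.09 and 0.14 m) or (x of jar in the frame of mug below 0 m and x of blue_tin in the frame of mug between -0.14 and -0.09 m)) and y of blue_tin in the frame of mug between 0.045 and 0.105 m and horizontal distance between blue_tin and red_tin below 0.1 m and height (world z) of blue_tin between 0.013 and 0.024 m and angle between blue_tin's own z axis and vertical below 0.12 rad and linear speed of blue_tin below 0.03 m/s and contact force between the fingers and blue_tin below 0.2 N), for 0.2 s.
3. the tub stands released on top of the red tin (horizontal distance between tub and red_tin below 0.012 m and height (world z) of tub between 0.078 and 0.089 m and angle between tub's own z axis and vertical below 0.12 rad and linear speed of tub below 0.03 m/s and contact force between the fingers and tub below 0.2 N), for 0.2 s.
4. the carton stands released close in front of the mug (x of carton in the frame of mug between -0.02 and 0.02 m and y of carton in the frame of mug between -0.115 and -0.052 m and angle between the x axis of carton and the x axis of mug, either way round below 0.3 rad and height (world z) of carton between 0.013 and 0.024 m and angle between carton's own z axis and vertical below 0.12 rad and linear speed of carton below 0.03 m/s and contact force between the fingers and carton below 0.2 N), for 0.2 s.
At the end, for the whole second after the job is handed in: All upright, released, at rest: red tin on board within 15 mm of midway mug-jar; blue tin 45-105 mm behind their line, within 25 mm of midway, within 100 mm of red; tub on red within 12 mm; carton on board 52-115 mm in front of mug, within 20 mm sideways, parallel to the line within 0.3 rad (all of step 1 and all of step 2 and all of step 3 and all of step 4); the robot touches nothing.
It fails at once if the mug is displaced by more than 12 mm (distance of mug from where it was at the start of the episode above 0.012 m).
It fails at once if the jar is displaced by more than 12 mm (distance of jar from where it was at the start of the episode above 0.012 m).
It fails at once if the green tin is displaced by more than 20 mm (distance of green_tin from where it was at the start of the episode above 0.02 m).
It fails at once if the brush is displaced by more than 30 mm (distance of brush from where it was at the start of the episode above 0.03 m).
It also fails if it takes over 96 s, if anything falls off the work surface, if the arm or the gripper's body presses on something with over 40 N, if the wrist force passes 120 N, or if a joint passes its speed limit or range.

## Working session

There is one attempt and no reset: what is moved stays moved. The work goes in short steps, each a Python script; the robot and the scene stay as the last script left them, time stands still between calls to the robot, and variables do not carry over. Pictures are saved under pics/ and viewed, at most 14 in all, crops included, and the job is handed in when it is done.

```bash
mkdir -p pics; ls; python3 - <<'E'
from workcell import bot
import cv2
for n in ("scene","side"):
    c=bot.read_camera(n); cv2.imwrite(f"pics/{n}0.png",c["pixels"])
    print(n,c["fx"],c["cx"],c["cy"],(-c["R"].T@c["t"]).round(3),c["R"].round(3).tolist())
E
```

```text
pics
scene 489.4133199273868 250.6536707700867 188.9941407632355 [1.156 0.879 0.831] [[-0.828, 0.561, 0.004], [0.323, 0.483, -0.814], [-0.459, -0.672, -0.581]]
side 396.3957914431713 250.4100628192137 192.44518244362374 [ 0.494 -0.817  0.763] [[0.996, -0.093, 0.006], [-0.055, -0.643, -0.764], [0.075, 0.76, -0.645]]
```

View pics/scene0.png

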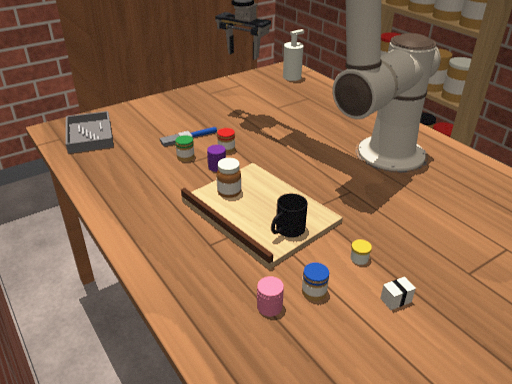

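View pics/side0.png

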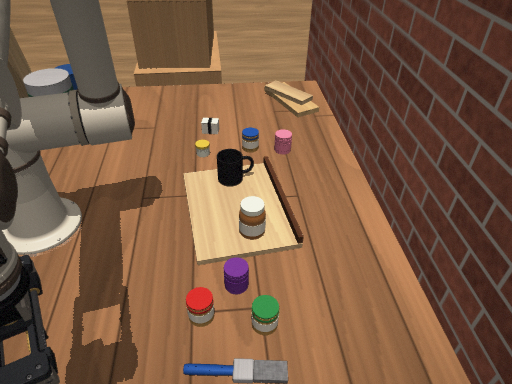

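The scene view shows the mug (291,216), jar (229,178), tub (361,252) and carton (398,293).
- **Red tin candidates:** red lid (226,138), purple (217,158) and green (185,147). The one at (226,138) fits, with red lid and white label.
- **Blue tin candidates:** (316,280), blue lid and label, and pink (270,297). The one at (316,280) fits.

In the side view, red is at (200,303), blue at (250,138), tub at (203,148) and carton at (210,126). Next I'll take rough positions from both views and a confirming crop.

```bash
cat > h.py <<'E'
from workcell import bot
import numpy as np, cv2
from scipy.spatial.transform import Rotation as Rn
def ray(c,u,v):
    d=c["R"].T@np.array([(u-c["cx"])/c["fx"],(v-c["cy"])/c["fy"],1.]); return -c["R"].T@c["t"],d
def onplane(c,u,v,z):
    o,d=ray(c,u,v); return (o+d*(z-o[2])/d[2])[:2]
def tri(a,pa,b,pb):
    (o1,d1),(o2,d2)=ray(a,*pa),ray(b,*pb)
    s=np.linalg.lstsq(np.c_[d1,-d2],o2-o1,rcond=None)[0]
    p,q=o1+s[0]*d1,o2+s[1]*d2; return (p+q)/2,np.linalg.norm(p-q)
def down(yaw): # tool y axis at angle yaw+90deg; tool x along yaw
    return (Rn.from_euler('z',yaw)*Rn.from_euler('x',np.pi)).as_rotvec()
def project(c,X):
    p=c["R"]@np.asarray(X)+c["t"]; return c["cx"]+c["fx"]*p[0]/p[2],c["cy"]+c["fy"]*p[1]/p[2]
E
python3 - <<'E'
from h import *
s,d=bot.read_camera("scene"),bot.read_camera("side")
P={"red":((227,132),(200,296),.065),"blue":((316,271),(250,132),.065),"tub":((361,246),(203,144),.042),"carton":((398,285),(210,120),.045),
"mug":((292,201),(230,153),.103),"jar":((229,164),(252,203),.113),"green":((185,140),(265,304),.065),"purple":((216,150),(236,266),.065),"pink":((270,284),(284,133),.065)}
for n,(a,b,z) in P.items():
    x,e=tri(s,a,d,b); print(n,x.round(3),round(e,4),onplane(s,*a,z).round(3),onplane(d,*b,z).round(3))
A=cv2.resize(s["pixels"][115:185,150:270],(480,280),interpolation=3);B=cv2.resize(s["pixels"][240:320,240:420],(480,213),interpolation=3)
cv2.imwrite("pics/crop.png",np.vstack([A,B]))
w=bot.read_camera("wrist");T=Rn.from_rotvec(bot.current_tool_rot()).as_matrix()
print("wrist cam in tool",T.T@(-w["R"].T@w["t"]-bot.current_ee_pos()),(w["R"]@T).round(2).tolist(),w["fx"], bot.current_tool_rot())
E
```

```text
red [ 0.437 -0.315  0.063] 0.0039 [ 0.437 -0.311] [ 0.439 -0.318]
blue [0.603 0.324 0.061] 0.0005 [0.605 0.327] [0.603 0.317]
tub [0.443 0.303 0.037] 0.0036 [0.445 0.306] [0.445 0.293]
carton [0.47  0.444 0.044] 0.0002 [0.471 0.444] [0.47  0.443]
mug [0.528 0.139 0.107] 0.0004 [0.525 0.136] [0.528 0.145]
jar [ 0.57  -0.086  0.109] 0.0006 [ 0.572 -0.082] [ 0.57  -0.091]
green [ 0.572 -0.346  0.062] 0.0012 [ 0.574 -0.341] [ 0.572 -0.349]
purple [ 0.52  -0.241  0.06 ] 0.001 [ 0.524 -0.235] [ 0.519 -0.245]
pink [0.713 0.302 0.066] 0.0029 [0.711 0.302] [0.715 0.302]
wrist cam in tool [ 0.07951117 -0.00020258 -0.16987006] [[-0.0, 1.0, 0.0], [-0.96, -0.0, -0.28], [-0.28, -0.0, 0.96]] 271.3580101371507 [-3.07180247e+00 -6.54451923e-01 -7.59867076e-05]
```

View pics/crop.png

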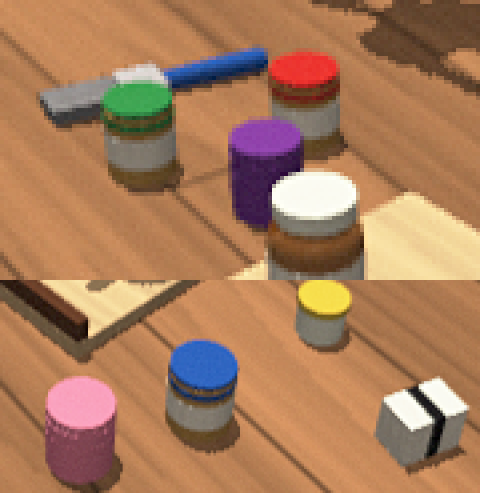

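The crop confirms it: the top strip shows the red-lidded labelled tin beside plain purple, and the lower strip shows the blue-lidded labelled tin beside plain pink. Mug to jar measures 229 mm against the given 230. Next is a refined view from the wrist camera above the board.

```bash
cat >> h.py <<'E'
HS={"red":[(0,150,70),(6,255,255)],"blue":[(105,150,60),(122,255,255)],"yellow":[(22,140,90),(33,255,255)]}
def blobs(c,lo,hi,amin=60):
    m=cv2.inRange(cv2.cvtColor(c["pixels"],cv2.COLOR_BGR2HSV),lo,hi)
    m=cv2.morphologyEx(m,cv2.MORPH_OPEN,np.ones((3,3)))
    k=[q for q in cv2.findContours(m,0,2)[0] if cv2.contourArea(q)>amin]
    return sorted(k,key=cv2.contourArea,reverse=True)
def go(x,y,z,yaw,line=False,v=.2):
    if line: bot.line_to([x,y,z],down(yaw),max_speed=v); return
    bot.goto([x,y,z],down(yaw))
E
python3 - <<'E'
from h import *
go(.50,.03,.33,.18)
w=bot.read_camera("wrist");cv2.imwrite("pics/w1.png",w["pixels"])
np.savez("w1.npz",**w); print(bot.current_clock(),bot.current_joints())
for n,z in(("red",.065),("blue",.065),("yellow",.042)):
    for k in blobs(w,*HS[n]):
        (u,v),r=cv2.minEnclosingCircle(k); print(n,(round(u),round(v)),round(r),onplane(w,u,v,z).round(4))
E
```

```text
2.5333 [-1.83056232e-01 -8.80456122e-02  1.62550436e+00 -1.37775086e-04
  1.60460139e+00  1.20882943e+00]
red (447, 234) 17 [ 0.4365 -0.3174]
blue (72, 59) 21 [0.6032 0.3235]
blue (496, 226) 24 [ 0.4642 -0.396 ]
yellow (95, 167) 15 [0.4402 0.3025]
```

View pics/w1.png

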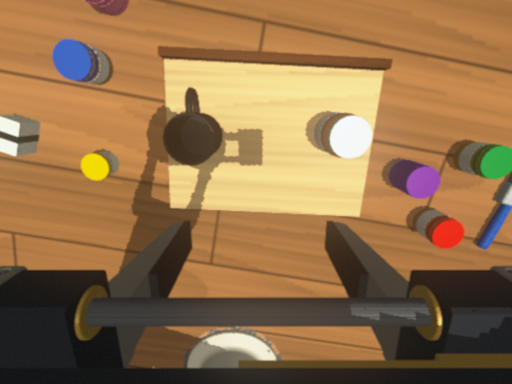

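The wrist view shows mug (195,137) with its handle toward the rail, jar lid (350,136), red lid (447,234), green (492,161), purple (414,178), blue (72,59), tub (95,167) and carton (18,135). The red and tub positions agree with triangulation to 3 mm. I'll compute the mug, jar, rail and front edge, then look closer at the red tin.

```bash
cat >> h.py <<'E'
def mugjar(w):
    hsv=cv2.cvtColor(w["pixels"],cv2.COLOR_BGR2HSV); out=[]
    for lo,hi,z,k in(((0,0,0),(180,255,48),.103,9),((0,0,165),(180,45,255),.113,5)):
        m=cv2.inRange(hsv,lo,hi); m[250:]=0
        m=cv2.morphologyEx(m,cv2.MORPH_OPEN,cv2.getStructuringElement(2,(k*2+1,)*2))
        for q in cv2.findContours(m,0,2)[0]:
            (u,v),r=cv2.minEnclosingCircle(q)
            e=cv2.fitEllipse(q) if len(q)>5 else None
            out.append((z,(u,v),r,onplane(w,u,v,z),e))
    return out
E
python3 - <<'E'
from h import *
w=dict(np.load("w1.npz"))
def show(w):
    for z,p,r,X,e in mugjar(w): print(z,np.round(p,1),round(r,1),X.round(4),np.round(e[0],1),np.round(e[1],1))
show(w)
print("rail top back/front",[onplane(w,u,v,.043).round(3) for u,v in((160,49),(390,62),(162,58),(388,69))],"front edge",[onplane(w,u,v,.018).round(3) for u,v in((170,209),(360,216))])
go(.55,.03,.22,.18)
w=bot.read_camera("wrist");cv2.imwrite("pics/w2.png",w["pixels"]); show(w)
go(.41,-.29,.25,-.6)
w=bot.read_camera("wrist")
for k in blobs(w,*HS["red"]):
    (u,v),r=cv2.minEnclosingCircle(k); print("red",(round(u),round(v)),round(r),onplane(w,u,v,.065).round(4),bot.current_joints().round(2))
E
```

```text
0.113 [510.2 198. ] 6.0 [ 0.524  -0.3489] [511.9 197.9] [11.6 14.6]
0.113 [  7.8 144.8] 10.3 [0.4717 0.3842] [  6.  145.9] [12.8 26.4]
0.113 [  8.5 124.5] 12.1 [0.5006 0.3809] [  6.7 125.3] [14.6 29.2]
0.113 [350.3 136.7] 22.4 [ 0.5686 -0.0893] [350.3 136.5] [40.1 44.2]
rail top back/front [array([0.642, 0.207]), array([ 0.687, -0.143]), array([0.63 , 0.203]), array([ 0.677, -0.143])] front edge [array([0.376, 0.176]), array([ 0.426, -0.18 ])]
0.103 [159. 207.] 15.3 [0.5078 0.1354] [158.8 207.3] [27.4 29.1]
0.113 [371.3 192.1] 28.9 [ 0.5693 -0.0893] [371.2 192.1] [50.5 56.8]
red (266, 145) 22 [ 0.4369 -0.3203] [-0.85 -0.06  1.75  0.    1.45  1.31]
```

View pics/w2.png

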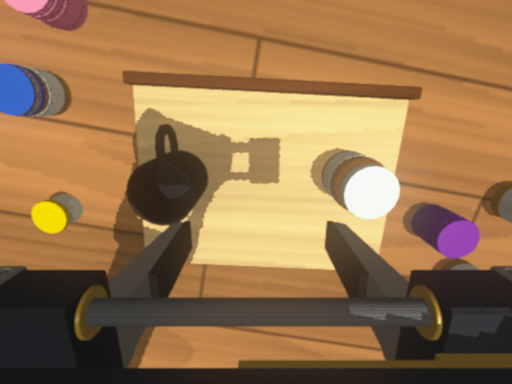

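The w2 view shows mug rim about (167,187) and jar lid (370,190), with the board clear between them. I'll fix the mug mask, then pick the red tin.

```bash
cat >> h.py <<'E'
def pick(x,y,z,yaw,force=15,up=.2):
    bot.set_gripper(1.0); go(x,y,up,yaw); go(x,y,z,yaw,True,.12)
    bot.set_gripper(0.0,force); print("grip",bot.current_opening()*.092,bot.current_grip_force())
    go(x,y,up,yaw,True,.15); print("held",bot.current_opening()*.092,bot.current_grip_force(),bot.current_clock())
E
python3 - <<'E'
from h import *
w=dict(np.load("w1.npz"));hsv=cv2.cvtColor(w["pixels"],cv2.COLOR_BGR2HSV)
w2=cv2.imread("pics/w2.png")
for V in(50,60,70,80):
    g=w["pixels"].max(2)[95:185,140:245]; m=(g<V).astype(np.uint8)*255
    m=cv2.morphologyEx(m,cv2.MORPH_OPEN,cv2.getStructuringElement(2,(23,23)))
    ks=cv2.findContours(m,0,2)[0]
    if ks:
        k=max(ks,key=cv2.contourArea);(u,v),r=cv2.minEnclosingCircle(k);b=cv2.boundingRect(k)
        u+=140;v+=95;print(V,(u,v),r,b,onplane(w,u,v,.103).round(4),"expected r",w["fx"]*.038/(w["R"]@[.528,.139,.103]+w["t"])[2])
print("proj rim/base of guess",project(w,[.528,.139,.103]),project(w,[.528,.139,.018]))
pick(.437,-.319,.022,.73)
E
```

```text
80 (189.5, 139.0) 26.725555419921875 (24, 22, 52, 48) [0.5241 0.1344] expected r 26.45678020508127
proj rim/base of guess (np.float64(186.60955823816084), np.float64(135.67991609335286)) (np.float64(198.99664460485593), np.float64(131.58917279185926))
grip 0.05563057906737431 15.000054594129324
held 0.055558142011291715 14.999763071537018 9.525
```

Mug is (0.525,0.1365) and jar (0.569,-0.0895), 230.3 mm apart, and the rail front is 107 mm behind the midpoint. The held width of 55.6 mm fits the tin. Placing red and re-measuring.

```bash
cat >> h.py <<'E'
M=np.array([.525,.1365]);J=np.array([.5692,-.0895]);L=(J-M)/np.linalg.norm(J-M);B=np.array([-L[1],L[0]]);LA=np.arctan2(L[1],L[0])
MID=(M+J)/2
YL=LA+np.pi/2   # fingers close along mug-jar line
YB=LA+np.pi     # fingers close square to it
def place(p,z,yaw,opening,up=.22):
    go(*p,up,yaw); go(*p,z,yaw,True,.1); print("F",bot.current_contact_force().round(1))
    bot.set_gripper(opening); go(*p,up,yaw,True,.15); print("placed",bot.current_clock())
E
python3 - <<'E'
from h import *
print(MID,L,B,YL,YB)
place(MID,.041,YB,.8)
go(*(MID-[.03,0]),.25,YL)
w=bot.read_camera("wrist");cv2.imwrite("pics/w3.png",w["pixels"])
for k in blobs(w,*HS["red"]):
    (u,v),r=cv2.minEnclosingCircle(k); print("red",(round(u),round(v)),round(r),onplane(w,u,v,.083).round(4))
for z,p,r,X,e in mugjar(w): print(z,np.round(p,1),round(r,1),X.round(4))
go(.56,.30,.25,.3)
w=bot.read_camera("wrist");cv2.imwrite("pics/w4.png",w["pixels"])
for n,z in(("blue",.065),("yellow",.042)):
    for k in blobs(w,*HS[n]):
        (u,v),r=cv2.minEnclosingCircle(k); print(n,(round(u),round(v)),round(r),onplane(w,u,v,z).round(4))
E
```

```text
[0.5471 0.0235] [ 0.19193887 -0.98140688] [0.98140688 0.19193887] 0.19313736722543617 1.7639336940203327
F [-0.4 -0.4 -2.8]
placed 14.6083
red (263, 152) 22 [0.5499 0.0241]
0.113 [364.5 158. ] 27.4 [ 0.5691 -0.0891]
blue (248, 128) 16 [0.6132 0.3295]
yellow (232, 242) 15 [0.4411 0.3042]
```

View pics/w3.png

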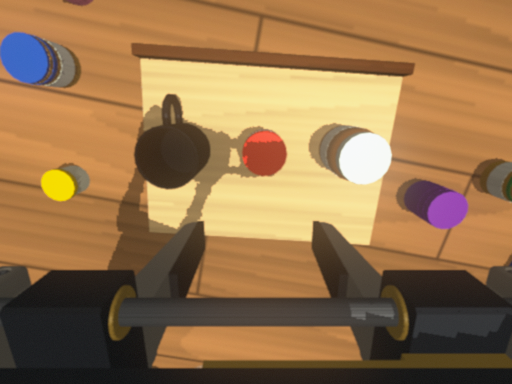

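View pics/w4.png

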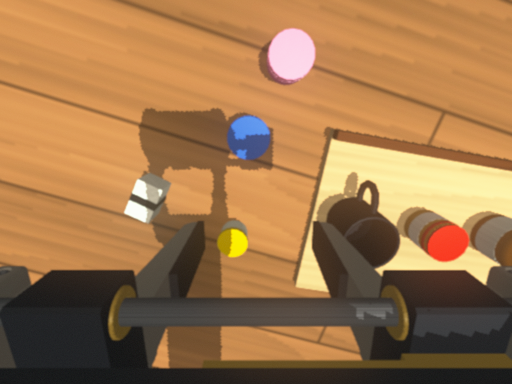

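w3 shows the red tin at (263,152) between mug and jar, which haven't moved, within 3 mm of midway. w4 shows the blue lid at (248,138), partly shaded, the tub at (232,242) and the carton at (148,198). Now blue.

```bash
python3 - <<'E'
from h import *
w=bot.read_camera("wrist"); b=onplane(w,248,138,.065); print("blue",b)
b=(b+[.6032,.3235])/2
assert np.linalg.norm(b-[.603,.324])<.006
pick(*b,.022,YL)
place(MID+B*.069,.041,YL,.78)
go(*(MID-[.03,0]),.25,YL)
w=bot.read_camera("wrist");cv2.imwrite("pics/w5.png",w["pixels"])
for n,z in(("red",.083),("blue",.083)):
    for k in blobs(w,*HS[n]):
        (u,v),r=cv2.minEnclosingCircle(k); print(n,(round(u),round(v)),round(r),onplane(w,u,v,z).round(4))
for z,p,r,X,e in mugjar(w): print(z,np.round(p,1),round(r,1),X.round(4))
E
```

```text
blue [0.60211072 0.32513332]
grip 0.055657651642224124 15.000007767230272
held 0.05619283515402123 14.999827556312084 21.675
F [-0.2 -0.2 -1.1]
placed 26.5
red (263, 152) 22 [0.5492 0.0234]
0.113 [364.8 158.3] 27.5 [ 0.5687 -0.0897]
```

View pics/w5.png

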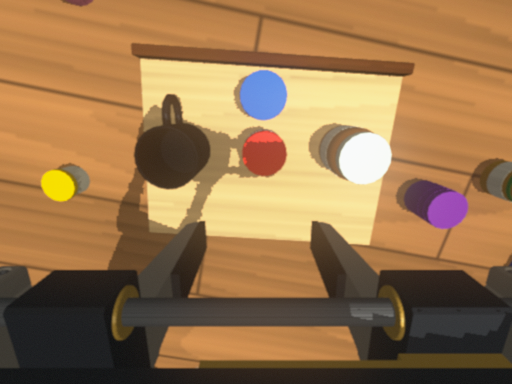

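w5 shows blue (263,95) behind red (263,152), clear of the rail, with mug and jar unmoved. Next is the tub onto red, then a look at the carton.

```bash
python3 - <<'E'
from h import *
pick(.4407,.3035,.006,YL,8)
place(MID+[.001,0],.0895,YL,.72,up=.25)
go(*(MID-[.03,0]),.25,YL)
w=bot.read_camera("wrist");cv2.imwrite("pics/w6.png",w["pixels"])
for k in blobs(w,*HS["yellow"]):
    (u,v),r=cv2.minEnclosingCircle(k); print("tub",(round(u),round(v)),round(r),onplane(w,u,v,.125).round(4))
go(.44,.42,.2,.3)
w=bot.read_camera("wrist");cv2.imwrite("pics/w7.png",w["pixels"]);np.savez("w7.npz",**w)
hsv=cv2.cvtColor(w["pixels"],cv2.COLOR_BGR2HSV)
u,v=map(int,project(w,[.47,.444,.045]));print(u,v,hsv[v-20:v+21:10,u-20:u+21:10].tolist())
E
```

```text
grip 0.04748616393983927 8.000030815601349
held 0.047766515377950736 7.999980300664902 32.6
F [-0.6 -0.6 -1.2]
placed 37.2083
tub (264, 157) 22 [0.5489 0.0242]
245 150 [[[15, 135, 144], [15, 97, 165], [36, 5, 254], [23, 46, 179], [15, 148, 221]], [[15, 135, 142], [22, 44, 195], [33, 11, 253], [22, 46, 199], [21, 47, 200]], [[15, 128, 135], [18, 72, 78], [16, 75, 82], [22, 45, 204], [15, 135, 145]], [[21, 43, 201], [23, 44, 197], [30, 6, 255], [18, 79, 81], [15, 133, 140]], [[17, 85, 147], [23, 43, 196], [40, 3, 254], [15, 134, 131], [15, 137, 132]]]
```

View pics/w6.png

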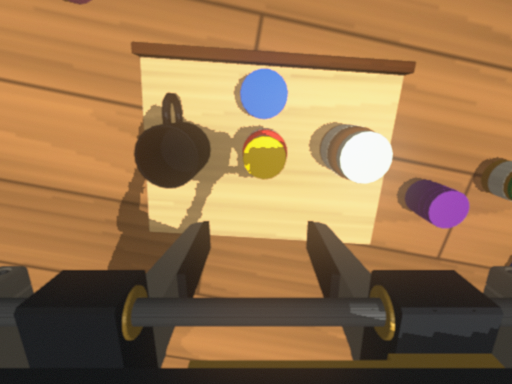

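View pics/w7.png

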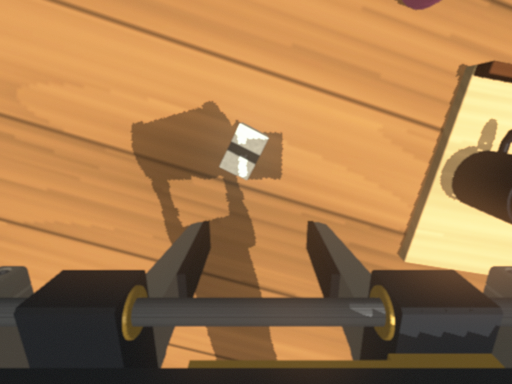

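w6 shows the tub (264,157) on red, with measured centres within 1 mm. w7 shows the carton at (244,151), stripe across its middle and long side up-right. Measuring and picking it along its long side.

```bash
python3 - <<'E'
from h import *
w=dict(np.load("w7.npz"));hsv=cv2.cvtColor(w["pixels"],cv2.COLOR_BGR2HSV)
m=cv2.inRange(hsv,(0,0,175),(180,60,255));m[:100]=0;m[200:]=0;m[:,:200]=0;m[:,300:]=0
m=cv2.morphologyEx(m,cv2.MORPH_CLOSE,np.ones((13,13)))
k=max(cv2.findContours(m,0,2)[0],key=cv2.contourArea);bx=cv2.boxPoints(cv2.minAreaRect(k))
P=np.array([onplane(w,*p,.045) for p in bx]);e1,e2=P[1]-P[0],P[2]-P[1];l=max(e1,e2,key=np.linalg.norm)
C=P.mean(0);print(bx.round(),C,np.linalg.norm(e1),np.linalg.norm(e2))
a=np.arctan2(l[1],l[0]);
j1=np.arctan2(C[1],C[0])
# closing axis tool y at yaw-90deg -> yaw=a+90deg; the half turn with the smaller last joint
yaw=min((a+np.pi/2+k*np.pi for k in(-2,-1,0,1)),key=lambda t:abs(1.57+j1-t)); print(a,yaw)
assert abs(np.linalg.norm(e1)*np.linalg.norm(e2)-.058*.038)<.0005
pick(*C,.014,yaw,12)
Q=M-B*.083
YP=min((YL,YL+np.pi,YL-np.pi),key=lambda t:abs(1.57+np.arctan2(Q[1],Q[0])-t));print(Q,YP)
place(Q,.033,YP,.82)
go(.46,.03,.3,YL)
for n in("wrist","side"):
    w=bot.read_camera(n);cv2.imwrite(f"pics/end_{n}.png",w["pixels"])
E
```

```text
[[218. 165.]
 [239. 122.]
 [269. 137.]
 [247. 180.]] [0.46833079 0.44676239] 0.05765451309575785 0.03795538746645548
-0.19339951840833103 1.3773968083865655
grip 0.05860667046639726 11.93179115653038
held 0.05823010844227461 11.935415714979172 44.3083
[0.44354323 0.12056907] 3.334730020815229
F [-0.1  1.  -2.5]
placed 50.3417
```

```bash
python3 -c "
import cv2,numpy as np
a=cv2.imread('pics/end_wrist.png')[:270];b=cv2.resize(cv2.imread('pics/end_side.png')[90:270,130:390],None,fx=1.97,fy=1.7)
cv2.imwrite('pics/end.png',np.vstack([a,cv2.resize(b,(512,300))]))"
```

```text
(no output)
```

View pics/end.png

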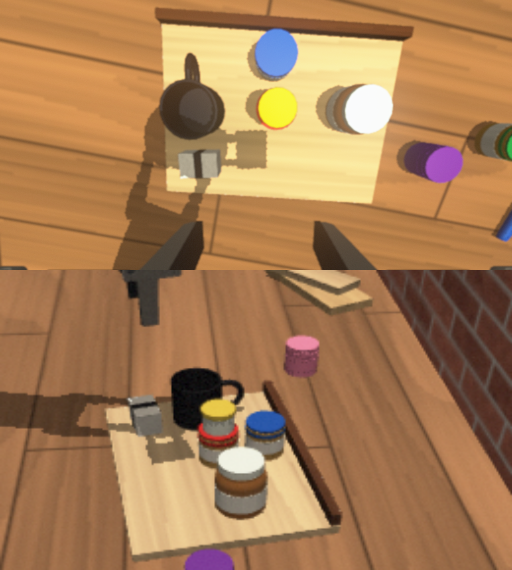

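The final view shows everything upright: the tub on red (277,107), blue behind (276,53), and the carton (200,164) on the board in front of the mug, parallel to the line. Handing in.

```bash
python3 -c "
from h import *
print(bot.job_done(), bot.current_clock())"
```

```text
the job is handed in; nothing more can be done
the job is handed in; nothing more can be done
```

I stocked the shelf board in the order asked and handed the job in: in the last pictures everything stands upright and released with mug and jar in place, but the hand-in returned no verdict.

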